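Wind the egg timer and set it back to the marker

TASK

Set the egg timer that stands on the round white stand: turn its dial anticlockwise (seen from above) until its blue pointer has clearly passed the wide red mark at the top end of the scale, which winds the bell, then turn it back clockwise until the pointer points at the green marker. Let go of it there, without shifting the marker or disturbing the egg box, the mug and the teaspoon.

Things in the scene. Friction and masses are not known exactly. Their poses are not given: they have to be found in the camera images.
- stand: round white stand, 112 mm across and 14 mm high, fixed to the worktop (it cannot slide or turn); a kitchen timer is fixed in its middle. Origin: centre of the underside, z up. The minute scale is on its top face round the timer: the zero tick lies along the stand's +x axis and black ticks follow anticlockwise (seen from above) every 0.436 rad (5 minutes), up to the wider red top mark at 2.618 rad (30 minutes). There are no marks on the rest of the circle.
- timer_dial (a joint): turn of the timer's dial in rad, growing anticlockwise seen from above: the angle of the blue pointer from the scale's zero tick, about the stand's z axis. 0 = zero tick, 2.618 = red top mark; end stops at 0 and 3.05. Light friction (about 0.02 N m); it stays where it is left.
- grip (a point): centre of the grip bar on top of the white dial, 60 mm above the worktop, on the turning axis. The bar is 36 mm long, 8 mm thick and 12 mm high (from 54 to 66 mm above the worktop), long side along the point's x axis, and can be pinched across its thickness from above. The point's x axis turns with the dial and points along the bar to the end with the blue pointer. Below the bar the dial is a 64 mm wide dome, 34 to 55 mm above the worktop.
- pointer_tip (a point): point on the line of the blue pointer (a line painted down one side of the dial), prolonged to 45 mm from the turning axis, just over the scale
- marker (a joint): angle of the green marker in rad, measured as the dial's angle: dial and marker agree when the two joints are equal. It is stiff and is not to be moved.
- marker_tip (a point): inner part of the green marker, 45 mm from the turning axis, just over the scale; the marker is a 9 mm wide clip on the stand's rim, 14 to 18 mm above the worktop
- egg_box: closed cardboard egg box, 106 x 156 x 72 mm, loose; origin at the centre of its underside
- striped_mug: white mug with blue stripes, 84 mm wide, 112 mm with its handle, 89 mm high, loose; origin at the centre of its underside
- teaspoon: teaspoon with a red handle, 140 x 30 x 13 mm, loose; origin at the centre of its underside

How it is judged (in metres and radians):
On the way, in this order (a step that is already met when the one before it is completed fails the run):
1. the dial is wound so that its pointer is past the red top mark (value of joint timer_dial above 2.618 rad), for 0.1 s.
2. the dial is turned back so that its pointer is at the green marker (horizontal distance between pointer_tip and marker_tip below 0.006 m), for 0.2 s.
At the end, for the whole second after the job is handed in: The pointer is left within 6 mm of the green marker, measured 45 mm from the axis (0.13 rad, one and a half minutes), and the dial is at rest (horizontal distance between pointer_tip and marker_tip below 0.006 m and velocity of joint timer_dial between -0.05 and 0.05 rad/s); the robot touches nothing.
It fails at once if the green marker is shifted by more than 5 mm (distance of marker_tip from where it was at the start of the episode above 0.005 m).
It fails at once if the egg box, the mug or the teaspoon is moved by more than 30 mm (distance of any of egg_box, striped_mug, teaspoon from where it was at the start of the episode above 0.03 m).
It fails at once if the mug is tipped over (angle between striped_mug's own z axis and vertical above 0.6 rad).
It also fails if it takes over 64 s, if anything falls off the work surface, if the arm or the gripper's body presses on something with over 40 N, if the wrist force passes 120 N, or if a joint passes its speed limit or range.

ROBOT

A 6-joint arm with a two-finger parallel gripper is mounted at the origin on a cart in front of the work surface, level with it; the furniture and walls round the work are solid. World frame = base frame: x ahead of the robot, y to its left, z up, the work surface at z = 0. Lengths are in m, angles in degrees, forces in N, time in s.
With the tool pointing down it reaches from about 0.3 to 0.75 m from the base axis. Payload 8.5 kg.
Tool frame: the origin (TCP) lies between the finger pads; the fingertips stand 19 mm ahead of it and the grasp point (between the pads) is the TCP; z points along the fingers, y is the line along which they close (so a half turn about z gives the same grasp; the last joint's range is limited). The gripper opens to 85 mm and grips with 20 to 120 N. Pads are 22 mm wide; open, the fingers measure 114 mm over their backs; the gripper's body (76 mm by 85 mm) begins 54 mm behind the grasp point. The pads swing forward as they close: fully open they stand 13 mm farther back than shut.
Start: joints at [-79.257, 21.807, 74.336, -0, 83.858, -12.336], TCP at [0.216, -0.506, 0.25] pointing down, gripper open.
Joint ranges: [-178.18, 178.18], [-50.72, 133.34], [12.68, 142.11], [-81.47, 261.47], [9.98, 163.14], [-165.26, 165.26]. Speed limits (degrees/s): [136.94, 136.94, 180, 180, 180, 180].

INTERFACE

Orientations are given as a 3x3 rotation matrix whose columns are the frame's x, y, z axes.
In Python, from rig import env, optics gives the robot as it stands.
- The arm moves only by the tool arm_command, never from a script. Its argument "commands" is one flat list of numbers, 7 for each row, row after row: the closure, from -1 (fully open) to 1 (shut), so that 0 is half open, then the shift along the tool's x, y, z as a fraction of full scale, then the turn, a rotation vector about the tool's x, y, z as a fraction of full scale. A call has 1 to 12 rows; each row is the pose to reach, as a shift and turn from the pose commanded when the call began, along the tool's axes at that moment; what a row does not reach only later rows make up. Full scale, the value 1, is 500 mm for a shift and 120 degrees for a turn. A row lasts 1/12 s, in which the tool goes at most 41.7 mm and 7.16 degrees, less where a joint would pass 70% of its speed; a pose out of reach is approached as far as the arm can. A call with a number of a shift or a turn outside -1 to 1 is refused whole. A call with a gripper value outside its range is refused whole. The fingers move at their own pace and stop on an object; "newtons" is the grip in N (left out, the last holds). Time passes only in rows, so rows that repeat a pose let the fingers close. It gives the time, the measured TCP pose, the force, the opening and the grip force at its end, in the units of the state.
- env.observe(): the state, without advancing time (a new reading comes with each control period).
- optics.get_image(name): name is "scene" or "side" or "wrist"; returns a dict with "image" (400x640x3 uint8, red, green, blue), "intrinsics" (3x3 intrinsics, pixels), "origin" and "orientation" of the camera in the world; the wrist camera has in their place "tool_from_camera" (4x4, takes a point from camera to tool coordinates, whose origin is the TCP and whose axes are the flange's). Camera axes: x right, y down, z forward; pixel columns grow to the right and rows downward; lengths in m; the calibration is good to about 2 mm. A picture is of the moment at which its call begins: read the wrist's pose just before it. There is no depth.
- env.close_job(): hands the job in; it is judged then, once.
The state is a dict: "time_s": time; "q": joint angles; "qvel": joint speeds; "joint_efforts": joint torques, N m; "position": TCP position; "tool_rot": TCP orientation; "ft_force": force on the tool from outside, world axes, zero at the start; "wrist_torque": the same for the moment, N m; "grip_width": finger opening in m; "gripper_force": force on a finger pad.
Only numpy, scipy, OpenCV 4.12 (cv2) and the standard library are available. Lean on these libraries where they do the work, as an engineer would, in place of code of your own. Each camera call takes 0.05 s, during which the arm holds its last target. There are 200 camera calls.

## Working session

There is one attempt and no reset: what is moved stays moved. The work goes in short steps, Python scripts to look and compute and a tool call to move; the robot and the scene stay as the last step left them, time stands still between calls to the robot, and variables do not carry over. Pictures are saved under pics/ and viewed, at most 10 in all, crops included, and the job is handed in when it is done.

Besides the shell and the picture viewer there is one more tool, called after "Call:" by a JSON object that holds its "method" and its "body", one argument or row to a line. arm_command: Moves the arm, as the interface text tells. Shift numbers are shares of 500 mm and turn numbers shares of 120 degrees, none past 1 either way. Its arguments: {"type":"object","properties":{"commands":{"type":"array","items":{"type":"number"}},"newtons":{"type":"number"}},"required":["commands"]}

```bash
mkdir -p pics
cat > h.py <<'E'
import numpy as np, cv2
from rig import env, optics
def snap(n,f):
    s=env.observe(); d=optics.get_image(n); cv2.imwrite('pics/'+f,cv2.cvtColor(d['image'],cv2.COLOR_RGB2BGR))
    if n=='wrist':
        T=np.eye(4);T[:3,:3]=np.array(s['tool_rot']);T[:3,3]=s['position'];M=T@np.array(d['tool_from_camera'])
        R,o=M[:3,:3],M[:3,3]
    else: R,o=np.array(d['orientation']),np.array(d['origin'])
    K=np.array(d['intrinsics']); np.savez('pics/'+f+'.npz',R=R,o=o,K=K); return d['image']
def w(f,u,v,z):
    c=np.load('pics/'+f+'.npz'); r=c['R']@np.linalg.solve(c['K'],[u,v,1.]); return c['o']+r*(z-c['o'][2])/r[2]
def px(f,p):
    c=np.load('pics/'+f+'.npz'); q=c['K']@(c['R'].T@(np.array(p)-c['o'])); return q[:2]/q[2]
E
python3 - <<'E'
from h import *
snap('scene','s1.png'); snap('side','d1.png'); snap('wrist','w1.png')
a=np.vstack([cv2.imread('pics/s1.png')]); 
s=env.observe(); print(s['time_s'],s['position'],s['tool_rot'],s['grip_width'])
E
```

```text
0.15 [ 0.2155577  -0.50578529  0.24986988] [[ 9.19962753e-01  3.92005718e-01 -2.21990693e-04]
 [ 3.92005722e-01 -9.19962157e-01  1.06950844e-03]
 [ 2.15030388e-04 -1.07092955e-03 -9.99999403e-01]] 0.0851724782103267
```

View pics/s1.png

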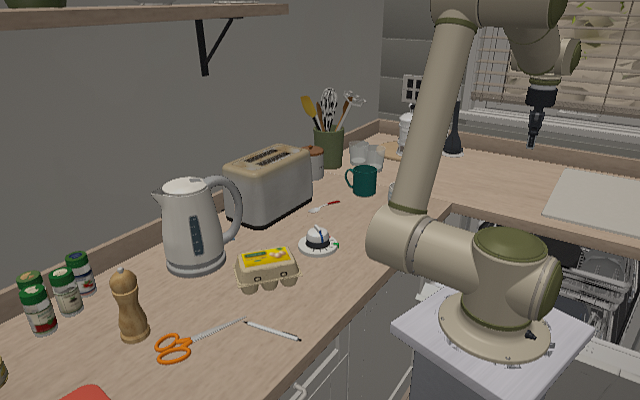

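View pics/d1.png

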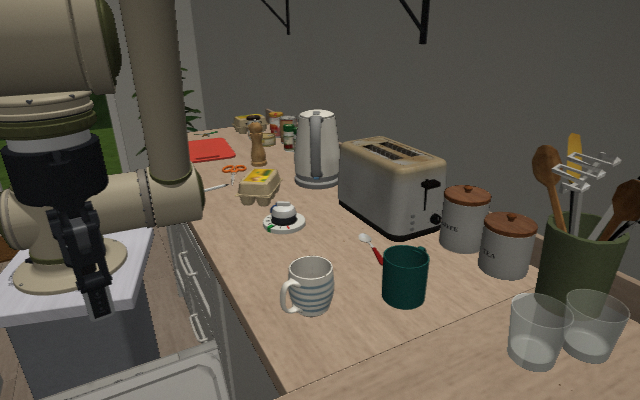

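The stand is at about (319,245) in scene and (284,222) in side. The egg box is beside it, the striped mug is at (310,285) in side, and the spoon at (370,248).

Run:
```python
from h import *
print('stand',w('s1.png',319,246,.014),w('d1.png',284,223,.014))
print('grip',w('s1.png',318,229,.066),w('d1.png',285,206,.066))
print('egg',w('s1.png',267,258,.07),w('d1.png',260,180,.07)); print('mug',w('d1.png',310,310,0)); print('spoon',w('d1.png',365,238,0),w('d1.png',380,264,0))
print('toaster',w('s1.png',240,222,0),w('s1.png',312,190,0),'kettle',w('s1.png',195,270,0))
a=cv2.imread('pics/s1.png')[215:265,285:352];b=cv2.imread('pics/d1.png')[195:240,255:315]
cv2.imwrite('pics/c1.png',np.hstack([cv2.resize(x,(400,320),interpolation=cv2.INTER_CUBIC) for x in(a,b)]))
```

```text
stand [0.47331588 0.08750837 0.014     ] [0.48853452 0.05881917 0.014     ]
grip [0.47732587 0.08712495 0.066     ] [0.49215182 0.04934821 0.066     ]
egg [0.44243845 0.27671442 0.07      ] [0.44828047 0.23862729 0.07      ]
mug [ 0.48548986 -0.28230155  0.        ]
spoon [ 0.6733638  -0.04445596  0.        ] [ 0.66746785 -0.16460128  0.        ]
toaster [0.76385619 0.16697857 0.        ] [ 0.80682379 -0.16007849  0.        ] kettle [0.61055567 0.39237732 0.        ]
```

View pics/c1.png

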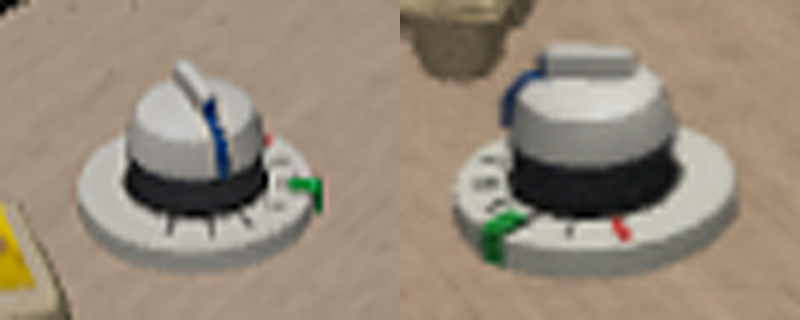

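Call:
{"method": "arm_command", "body": {
  "commands": [-1,0.925,-0.845,0,0,0,0,-1,0.925,-0.845,0,0,0,0,-1,0.925,-0.845,0,0,0,0,-1,0.925,-0.845,0,0,0,0,-1,0.925,-0.845,0,0,0,0,-1,0.925,-0.845,0,0,0,0,-1,0.925,-0.845,0,0,0,0,-1,0.925,-0.845,0,0,0,0,-1,0.925,-0.845,0,0,0,0,-1,0.925,-0.845,0,0,0,0,-1,0.925,-0.845,0,0,0,0,-1,0.925,-0.845,0,0,0,0]
}}

```text
time_s: 1.15
position: [0.4233, -0.0489, 0.2504]
tool_rot: [[0.92, 0.392, 0.0], [0.392, -0.92, -0.0], [0.0, 0.0, -1.0]]
ft_force: [0.6, -0.8, 0.4]
grip_width: 0.0854
gripper_force: 0.0
```

Call:
{"method": "arm_command", "body": {
  "commands": [-1,0.198,-0.174,0,0,0,0,-1,0.198,-0.174,0,0,0,0,-1,0.198,-0.174,0,0,0,0,-1,0.198,-0.174,0,0,0,0,-1,0.198,-0.174,0,0,0,0,-1,0.198,-0.174,0,0,0,0]
}}

```text
time_s: 1.65
position: [0.4797, 0.0676, 0.25]
tool_rot: [[0.92, 0.393, -0.001], [0.393, -0.92, -0.0], [-0.001, -0.0, -1.0]]
ft_force: [0.4, -0.6, -0.0]
grip_width: 0.0853
gripper_force: 0.0
```

Run:
```python
from h import *
snap('wrist','w2.png'); s=env.observe(); print(s['position'],s['q'],s['tool_rot'])
```

```text
[0.47956224 0.06694949 0.25015242] [-6.08586660e+00  1.52242057e+01  8.43127838e+01 -2.07563587e-02
  8.05027068e+01  6.08764856e+01] [[ 9.20224189e-01  3.91390999e-01 -7.26795557e-04]
 [ 3.91390898e-01 -9.20224476e-01 -2.81835750e-04]
 [-7.79123036e-04 -2.51090912e-05 -9.99999696e-01]]
```

View pics/w2.png

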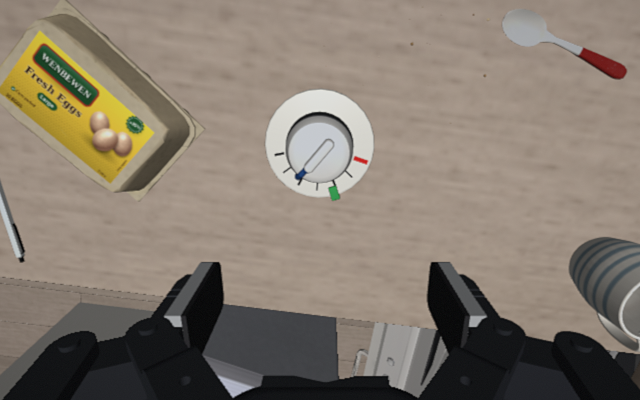

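Stand centred near (319,143). Ticks run from zero (279,155) to red (361,160). The marker is at (335,194), the bar runs (328,143)–(304,172), and the pointer is at (300,178).

Run:
```python
from h import *
im=cv2.imread('pics/w2.png');f='w2.png'
hsv=cv2.cvtColor(im,cv2.COLOR_BGR2HSV)
def m(lo,hi):
    k=cv2.inRange(hsv,np.array(lo),np.array(hi)); k[:80]=0;k[210:]=0;k[:,:255]=0;k[:,385:]=0;return k
def cen(k): ys,xs=np.nonzero(k); return xs.mean(),ys.mean(),len(xs)
white=m((0,0,150),(180,45,255)); c=max(cv2.findContours(white,0,1)[0],key=cv2.contourArea)
h=cv2.convexHull(c)[:,0]
P=np.array([w(f,u,v,.014)[:2] for u,v in h.astype(float)])
from scipy.optimize import least_squares
r=least_squares(lambda q:np.hypot(*(P-q[:2]).T)-q[2],[.48,.1,.056],loss='soft_l1',f_scale=.001);C=r.x[:2];print(r.x)
g=cen(m((45,100,50),(85,255,255)));b=cen(m((100,120,40),(130,255,255)));rd=cen(m((0,120,100),(8,255,255)));rd2=cen(m((172,120,100),(180,255,255)) ) if m((172,120,100),(180,255,255)).any() else 0
print(g,b,rd,rd2)
def ang(u,v,z):
    d=w(f,u,v,z)[:2]-C; return np.degrees(np.arctan2(d[1],d[0])),np.hypot(*d)
print('zero',ang(279,155,.014),'red',ang(rd[0],rd[1],.014),'green',ang(g[0],g[1],.016),'blue',[ang(b[0],b[1],z) for z in(.035,.045,.055)])
e=w(f,305,172,.066)[:2];t=w(f,330,143,.066)[:2];print('bar',e,t,(e+t)/2,np.hypot(*(e-t)),np.degrees(np.arctan2(*(e-t)[::-1])))
a=im[85:205,255:385];cv2.imwrite('pics/c2.png',cv2.resize(a,None,fx=5,fy=5,interpolation=cv2.INTER_CUBIC)[:600])
```

```text
[0.48413106 0.07501623 0.09346157]
(np.float64(333.61224489795916), np.float64(192.70408163265307), 98) (np.float64(300.22222222222223), np.float64(174.3148148148148), 54) (np.float64(360.3125), np.float64(159.77083333333334), 48) 0
zero (np.float64(117.73463021381346), np.float64(0.04166279460071686)) red (np.float64(-78.11108215425362), np.float64(0.04285998095837709)) green (np.float64(-138.0950529135331), np.float64(0.045804629699328255)) blue [(np.float64(157.37820166089278), np.float64(0.02608047618188171)), (np.float64(153.95915553217023), np.float64(0.023730499484709663)), (np.float64(149.80730828435557), np.float64(0.021483323713777))]
bar [0.47224164 0.08312354] [0.50483833 0.07293478] [0.48853998 0.07802916] 0.0341519381168206 162.64230973978692
```

View pics/c2.png

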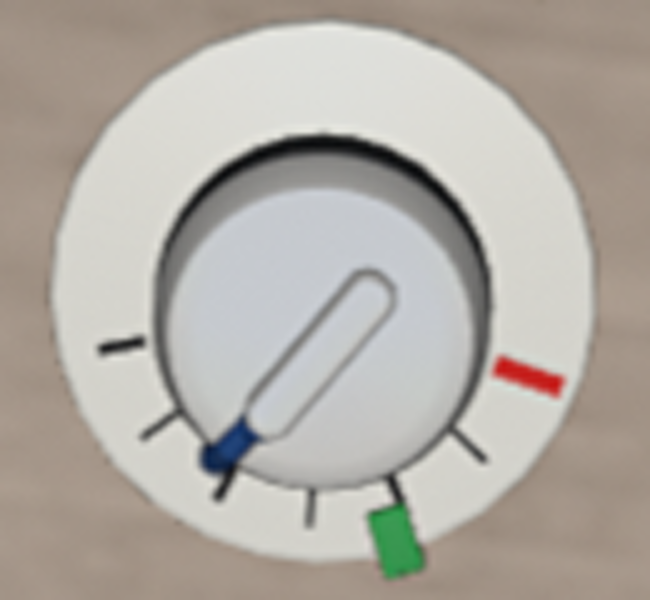

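Run:
```python
from h import *
f='w2.png'; cc=lambda x,y:((x-2)/5+255,(y-2)/5+85)
W=lambda x,y,z:w(f,*cc(x,y),z)[:2]
E=[W(52,291,.014),W(597,291,.014),W(324,20,.014),W(324,562,.014)]
C=sum(E)/4;print(C,[np.hypot(*(e-C)) for e in E])
A=lambda x,y,z:(round(float(np.degrees(np.arctan2(*(W(x,y,z)-C)[::-1]))),1),round(float(np.hypot(*(W(x,y,z)-C))),4))
for n,p in dict(z=(122,347,.014),t5=(161,424,.014),t15=(310,508,.014),t25=(468,446,.014),red=(530,377,.014),green=(397,542,.018),ge=(387,512,.018)).items():print(n,A(*p))
e=W(265,425,.066);t=W(377,282,.066);print('bar',e,t,(e+t)/2,np.degrees(np.arctan2(*(e-t)[::-1])),np.hypot(*(e-t)))
```

```text
[0.49140751 0.07809649] [np.float64(0.05526875666445176), np.float64(0.05537667061326002), np.float64(0.05408270931853408), np.float64(0.056729779693701556)]
z (126.9, 0.0427)
t5 (151.0, 0.0431)
t15 (-161.0, 0.0448)
t25 (-113.1, 0.0432)
red (-88.2, 0.0454)
green (-140.4, 0.0531)
ge (-140.6, 0.0462)
bar [0.47518964 0.08182572] [0.50643818 0.07362583] [0.49081391 0.07772578] 165.29658788992793 0.03230649141945777
```

Run:
```python
from h import *
from scipy.optimize import least_squares
f='w2.png'; W=lambda x,y,z:w(f,(x-2)/5+255,(y-2)/5+85,z)[:2]
T=np.array([W(*p,.014) for p in[(122,347),(161,424),(225,485),(310,508),(397,490),(468,446),(530,377)]]);k=np.arange(7)*.43633
F=lambda q:(((lambda d,a:d[:,1]*np.cos(a)-d[:,0]*np.sin(a))(T-q[:2],k+q[2])))
r=least_squares(F,[.491,.078,2.2]);C=r.x[:2];print(r.x,np.degrees(r.x[2]),F(r.x)*1e3)
D=lambda p:np.degrees(np.arctan2(*(p-C)[::-1]))%360-np.degrees(r.x[2])
print('green',D(W(397,542,.018)),D(W(395,540,.016)))
e=W(265,425,.066);print('bar end',D(e),'blue',D(W(215,458,.038)),np.hypot(*(W(215,458,.038)-C)))
print(np.degrees(np.arctan2(.392,.92)))
```

```text
[0.48950216 0.07756338 2.16874878] 124.26015175878696 [ 0.12468004 -0.1533968  -0.02177254 -0.0866954   0.33785052 -0.21369152
  0.01515235]
green 96.25286148981816 95.78633614206252
bar end 39.15604377374093 blue 39.32782432742037 0.03272300907755067
23.078221406040857
```

Call:
{"method": "arm_command", "body": {
  "commands": [0.3,0.026,-0.012,0.2,0,0,0.326,0.3,0.026,-0.012,0.2,0,0,0.326,0.3,0.026,-0.012,0.2,0,0,0.326,0.3,0.026,-0.012,0.2,0,0,0.326,0.3,0.026,-0.012,0.2,0,0,0.326,0.3,0.026,-0.012,0.2,0,0,0.326,0.3,0.026,-0.012,0.2,0,0,0.326,0.3,0.026,-0.012,0.2,0,0,0.326,0.3,0.026,-0.012,0.2,0,0,0.326,0.3,0.026,-0.012,0.2,0,0,0.326]
}}

```text
time_s: 2.53
position: [0.4895, 0.0779, 0.1505]
tool_rot: [[0.961, -0.276, 0.0], [-0.276, -0.961, -0.0], [0.0, -0.0, -1.0]]
ft_force: [-0.8, 0.3, -0.5]
grip_width: 0.03
gripper_force: 0.0
```

Run:
```python
from h import *
snap('wrist','w3.png'); s=env.observe(); print(s['position'],s['q'],s['tool_rot'],s['grip_width'])
print(px('w3.png',[.4895,.0776,.066]))
```

```text
[0.48954929 0.07808259 0.15044228] [-4.64790439e+00  2.23257555e+01  9.19251806e+01 -1.28682571e-03
  6.57383188e+01  1.01365895e+02] [[ 9.61197811e-01 -2.75859989e-01  1.85262771e-04]
 [-2.75859987e-01 -9.61197829e-01 -3.56050529e-05]
 [ 1.87896183e-04 -1.68830867e-05 -9.99999982e-01]] 0.030029356816654636
[324.25445269 212.02251175]
```

View pics/w3.png

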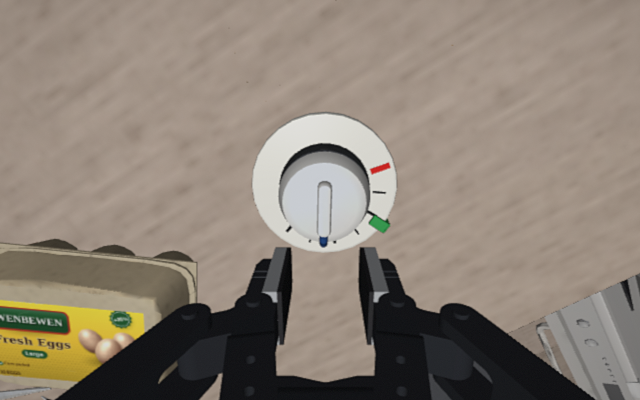

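The bar is vertical in the picture at u≈324 (v 182–238), midway between the pads, and matches the prediction (324,212). I'll descend and pinch.

Call:
{"method": "arm_command", "body": {
  "commands": [0.3,0,0,0.07,0,0,0,0.3,0,0,0.12,0,0,0,0.3,0,0,0.148,0,0,0,0.3,0,0,0.148,0,0,0,1,0,0,0.148,0,0,0,1,0,0,0.148,0,0,0,1,0,0,0.148,0,0,0,1,0,0,0.148,0,0,0,1,0,0,0.148,0,0,0,1,0,0,0.148,0,0,0],
  "newtons": 25
}}

```text
time_s: 3.42
position: [0.49, 0.0785, 0.0771]
tool_rot: [[0.961, -0.276, 0.002], [-0.276, -0.961, -0.0], [0.002, -0.0, -1.0]]
ft_force: [-0.2, 0.8, 5.8]
grip_width: 0.0077
gripper_force: 28.6
```

Call:
{"method": "arm_command", "body": {
  "commands": [1,0,0,0,0,0,-0.05,1,0,0,0,0,0,-0.1,1,0,0,0,0,0,-0.15,1,0,0,0,0,0,-0.2,1,0,0,0,0,0,-0.25,1,0,0,0,0,0,-0.3,1,0,0,0,0,0,-0.35,1,0,0,0,0,0,-0.4,1,0,0,0,0,0,-0.45,1,0,0,0,0,0,-0.5,1,0,0,0,0,0,-0.5,1,0,0,0,0,0,-0.5]
}}

```text
time_s: 4.42
position: [0.49, 0.0785, 0.0771]
tool_rot: [[0.719, 0.695, 0.002], [0.695, -0.719, 0.0], [0.001, 0.001, -1.0]]
ft_force: [-1.5, 1.4, 5.8]
grip_width: 0.0081
gripper_force: 28.7
```

Call:
{"method": "arm_command", "body": {
  "commands": [1,0,0,0,0,0,-0.05,1,0,0,0,0,0,-0.1,1,0,0,0,0,0,-0.15,1,0,0,0,0,0,-0.2,1,0,0,0,0,0,-0.25,1,0,0,0,0,0,-0.3,1,0,0,0,0,0,-0.35,1,0,0,0,0,0,-0.4,1,0,0,0,0,0,-0.45,1,0,0,0,0,0,-0.5,1,0,0,0,0,0,-0.525,1,0,0,0,0,0,-0.525]
}}

```text
time_s: 5.42
position: [0.4899, 0.0786, 0.0771]
tool_rot: [[-0.295, 0.956, 0.001], [0.956, 0.295, 0.0], [-0.0, 0.001, -1.0]]
ft_force: [-0.7, 2.2, 6.2]
grip_width: 0.0081
gripper_force: 28.8
```

Call:
{"method": "arm_command", "body": {
  "commands": [1,0,0,0,0,0,0,1,0,0,0,0,0,0,1,0,0,0,0,0,0,1,0,0,0,0,0,0]
}}

```text
time_s: 5.75
position: [0.4899, 0.0786, 0.0771]
tool_rot: [[-0.292, 0.956, 0.001], [0.956, 0.292, 0.0], [-0.0, 0.001, -1.0]]
ft_force: [-0.1, 1.7, 5.7]
grip_width: 0.0081
gripper_force: 28.8
```

Run:
```python
from h import *
im=snap('wrist','w4.png'); s=env.observe(); R=s['tool_rot'];print(s['position'],s['q'],np.degrees(np.arctan2(R[1][0],R[0][0])),s['wrist_torque'])
a=cv2.imread('pics/w4.png');cv2.imwrite('pics/w4c.png',a)
```

```text
[0.48987051 0.07856246 0.07706007] [-4.59516586e+00  2.83811111e+01  9.69970119e+01  1.64618923e-02
  5.45475556e+01 -2.15711347e+01] 106.96641957626474 [0.24190363 0.16005956 0.05379121]
```

View pics/w4c.png

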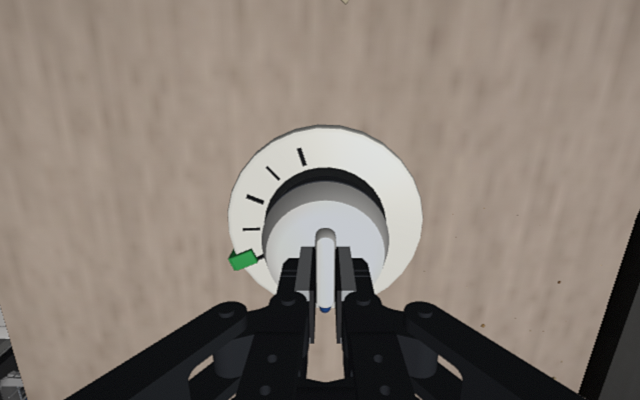

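The dial reads about 163°, with the blue pointer at (324,310) past the red mark. Next I'll turn back 66.7°.

Call:
{"method": "arm_command", "body": {
  "commands": [1,0,0,0,0,0,0.05,1,0,0,0,0,0,0.1,1,0,0,0,0,0,0.15,1,0,0,0,0,0,0.2,1,0,0,0,0,0,0.25,1,0,0,0,0,0,0.3,1,0,0,0,0,0,0.35,1,0,0,0,0,0,0.4,1,0,0,0,0,0,0.45,1,0,0,0,0,0,0.5,1,0,0,0,0,0,0.54,1,0,0,0,0,0,0.556]
}}

```text
time_s: 6.8
position: [0.49, 0.0785, 0.077]
tool_rot: [[0.766, 0.643, 0.001], [0.643, -0.766, 0.0], [0.001, 0.001, -1.0]]
ft_force: [-0.3, 0.9, 5.7]
grip_width: 0.0082
gripper_force: 28.7
```

Call:
{"method": "arm_command", "body": {
  "commands": [1,0,0,0,0,0,0,1,0,0,0,0,0,0,1,0,0,0,0,0,0,1,0,0,0,0,0,0,0.3,0,0,0,0,0,0,0.3,0,0,0,0,0,0,0.3,0,0,0,0,0,0,0.3,0,0,-0.04,0,0,0,0.3,0,0,-0.1,0,0,0,0.3,0,0,-0.15,0,0,0,0.3,0,0,-0.15,0,0,0,0.3,0,0,-0.15,0,0,0]
}}

```text
time_s: 7.8
position: [0.4899, 0.0784, 0.1521]
tool_rot: [[0.763, 0.646, 0.002], [0.646, -0.763, -0.0], [0.002, 0.002, -1.0]]
ft_force: [-0.5, -0.2, -0.7]
grip_width: 0.0297
gripper_force: 0.0
```

Run:
```python
from h import *
snap('wrist','w5.png'); s=env.observe(); R=s['tool_rot'];print(s['position'],np.degrees(np.arctan2(R[1][0],R[0][0])))
a=cv2.imread('pics/w5.png')[90:270,220:440];cv2.imwrite('pics/c5.png',cv2.resize(a,None,fx=3,fy=3,interpolation=cv2.INTER_CUBIC))
```

```text
[0.48931548 0.07843358 0.15103965] 40.24161803523305
```

View pics/c5.png

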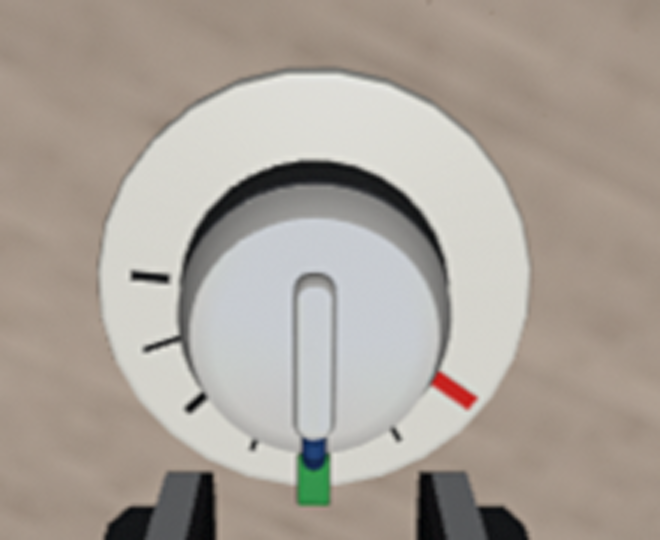

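The pointer (314,453 in the crop) lies on the green marker (314,480). The gripper is clear of the dial, so I'm handing in.

```bash
python3 -c "
from h import *
print(env.close_job())"
```

```text
the job is handed in; nothing more can be done
None
```

The timer was wound past the red mark to about 163°, turned back until the pointer lined up with the green marker in the last picture, and released with the gripper clear. The job is handed in; no verdict was returned.

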